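Draw a plaster casting mould shut with its turnbuckle clamp

TASK

Close the two-piece plaster mould in its clamp: turn the turnbuckle sleeve by its bars, tops of the bars away from the robot, until the halves meet and are squeezed firmly together, and leave it so. Feel for the bars going stiff and stop there, because plaster crushes if the clamp is forced. Work the clamp only by the sleeve and its bars, without pressing on the jaws or the mould, and leave the pottery standing around it alone.

Things in the scene. Friction and masses are not known exactly. Their poses are not given: they have to be found in the camera images.
- bed: Plywood base of the clamp, 280 x 290 x 20 mm, fixed to the table; origin on the table surface; x points away from the robot (turned by up to 0.35 rad), y to the left along the closing line. The mould row lies at x = -60 mm between two 8 mm high aluminium guide strips, the turnbuckle's axis at x = +75 mm, 95 mm above the table, parallel to y.
- sleeve: Steel turnbuckle body, 110 mm long, 30 mm thick (36 mm at the hub in its middle), turning about its own y axis; origin at the middle of the hub. Four plain bars 12 mm thick with 18 mm ball ends stand in one plane through the origin along its own +x, -x, +z and -z (ball centres 60 mm, outermost reach 69 mm from the axis).
- hub (a point): Fixed point at the hub's middle, bed axes. Turning the sleeve positively about y (topmost bar moves to +x, away from the robot) draws in both jaws at once, 3.2 mm each per radian. From the start it takes about 2.8 to 5.3 rad until everything touches, so several strokes on successive bars.
- ball (a point): Centre of the ball on the sleeve's +z bar. Thread friction is about 0.2 N m (3.3 N at a ball); the sleeve stays where it is left. Once everything touches, the moment rises by about 0.4 N m per radian: 0.32 to 0.42 N m (5.5 to 7 N at a ball) is well tightened; beyond about 0.55 N m the plaster is damaged.
- jaw_left: Left jaw (bed +y): grey upright steel plate, 215 x 20 x 98 mm, top 120 mm above the table. A 14 mm thick threaded rod runs from it into the sleeve; a springy rubber buffer (10 N per mm) on its inner side faces the mould. Origin 20 mm above the bed's origin, moved along y by the jaw's travel; the plate's inner face is 92 mm to +y of it.
- jaw_right: Right jaw (bed -y), the mirror image (inner face 92 mm to -y of its origin), with a steel face plate 85 x 12 x 75 mm on two set screws instead of the rubber; how far that plate stands out varies by 6 mm from day to day.
- half_left: Left half of the white plaster mould, a block 100 (x) x 60 (y) x 100 mm high, 0.4 to 0.9 kg, standing loose on the bed; origin at the centre of its underside; its mating face looks to its -y and has half of a pouring funnel cut into the top edge.
- half_right: Right half, the mirror image; its mating face looks to its +y. At the start the halves stand 4 to 13 mm apart.
- bowl: Bystander: blue ceramic bowl, 150 mm wide, 45 mm high, loose; origin under its centre. Leave alone.
- vase: Bystander: white conical vase, 112 mm wide at the foot, 140 mm high, loose; origin under its centre. Leave alone.
- tumbler: Bystander: terracotta tumbler, 64 mm wide, 85 mm high, loose; origin under its centre. Leave alone.
Things that resemble listed ones, but are neither listed nor needed, are in the scene too. What is shaped like the half_left but green is not meant.

How it is judged:
By the outcome, as a careful person would: the job done as asked, in the order asked, and still so for the second after the job is handed in, with the robot touching nothing.
It also fails if it takes over 64 s, if anything falls off the work surface, if the arm or the gripper's body presses on something with over 40 N, if the wrist force passes 120 N, or if a joint passes its speed limit or range.

ROBOT

A 6-joint arm with a two-finger parallel gripper is mounted at the origin on the work surface. World frame = base frame: x ahead of the robot, y to its left, z up, the work surface at z = 0. Lengths are in m, angles in rad, forces in N, time in s.
With the tool pointing down it reaches from about 0.375 to 0.825 m from the base axis. Payload 5.5 kg.
Tool frame: the origin (TCP) lies between the finger pads; the fingertips stand 22 mm ahead of it and the grasp point (between the pads) lies 3 mm ahead of it (robot.finger_overhang is the distance from the TCP to the fingertips, in m); z points along the fingers, y is the line along which they close (so a half turn about z gives the same grasp; the last joint's range is limited). The gripper opens to 85 mm and grips with 20 to 120 N. Pads are 22 mm wide; open, the fingers measure 114 mm over their backs; the gripper's body (76 mm by 85 mm) begins 54 mm behind the grasp point. The pads swing forward as they close: fully open they stand 13 mm farther back than shut.
Start: joints at [-1.241, 0.314, -0.047, 1.21, 0, 1.571], TCP at [0.194, -0.568, 0.253] pointing down, gripper open.
Joint ranges: [-2.67, 2.67], [-0.69, 1.73], [-1.03, 1.25], [-2.08, 2.16], [-1.42, 1.45], [-3.14, 3.14]. Speed limits (rad/s): [2.39, 2.39, 3.01, 3.14, 3.14, 3.14].

INTERFACE

Orientations are given as a unit quaternion [w, x, y, z].
In Python, from workcell import robot, optics gives the robot as it stands. The module is installed in compiled form; this text tells all that it offers.
- The arm moves only by the tool apply_moves, never from a script. Its argument "series" is a list of rows, each a list of 5 numbers: the closure, from -1 (fully open) to 1 (shut), then the shift along the tool's x, y, z in mm, then the turn about the tool's z in degrees. A call has 1 to 10 rows; each row shifts and turns the commanded pose from where the row before left it, along the tool's axes as they then stand; what a row does not reach is not made up. A row lasts 1/12 s, in which the tool goes at most 41.7 mm and 7.16 degrees, less where a joint would pass 70% of its speed; a pose out of reach is approached as far as the arm can. A call with a gripper value outside its range is refused whole. The fingers move at their own pace and stop on an object; "grip_force" is the grip in N (left out, the last holds). Time passes only in rows, so rows that do not move let the fingers close. It gives the time, the measured TCP pose, the force, the opening and the grip force at its end, in the units of the state.
- robot.observe(): the state, without advancing time (a new reading comes with each control period).
- optics.capture(name): name is "scene" or "top"; returns the picture (420x560x3 uint8, red, green, blue); there is no depth.
- optics.get_calibration(name): a dict with "fx", "fy", "cx", "cy" (pixels), "cam_to_world" (4x4, takes a point from camera to world coordinates). Camera axes: x right, y down, z forward; pixel columns grow to the right and rows downward; lengths in m; the calibration is good to about 2 mm. A picture is of the moment at which its call begins. get_calibration takes no time and is no camera call.
- robot.close_job(): hands the job in; it is judged then, once.
The state is a dict: "time_s": time; "qpos": joint angles; "joint_vel": joint speeds; "effort": joint torques, N m; "position": TCP position; "ee_rot": TCP orientation; "ft_force": force on the tool from outside, world axes, zero at the start; "wrist_torque": the same for the moment, N m; "width": opening from 0.0 (shut) to 1.0 (fully open); "grasp_force": force on a finger pad.
Only numpy, scipy, OpenCV 4.12 (cv2) and the standard library are available. Lean on these libraries where they do the work, as an engineer would, in place of code of your own. Each camera call takes 0.05 s, during which the arm holds its last target. There are 200 camera calls.

## Working session

There is one attempt and no reset: what is moved stays moved. The work goes in short steps, Python scripts to look and compute and a tool call to move; the robot and the scene stay as the last step left them, time stands still between calls to the robot, and variables do not carry over. Pictures are saved under pics/ and viewed, at most 10 in all, crops included, and the job is handed in when it is done.

Besides the shell and the picture viewer there is one more tool, called after "Request:" by a JSON object that holds its "op" and its "data". apply_moves: Moves the arm, as the interface text tells. Its arguments: {"type":"object","properties":{"series":{"type":"array","items":{"type":"array","items":{"type":"number"}}},"grip_force":{"type":"number"}},"required":["series"]}

```bash
mkdir -p pics; python3 - <<'E'
from workcell import robot, optics
import cv2
for n in("scene","top"):
    cv2.imwrite(f"pics/{n}0.png",optics.capture(n)[:,:,::-1])
    c=optics.get_calibration(n);print(n,c)
print(robot.observe())
E
```

```text
scene {'fx': 412.206670913633, 'fy': 412.206670913633, 'cx': 276.08583087666227, 'cy': 218.03993867104748, 'cam_to_world': array([[-4.04520771e-01,  6.09068992e-01, -6.82200784e-01,
         1.23299686e+00],
       [ 9.14528793e-01,  2.69259895e-01, -3.01887720e-01,
         2.97191901e-01],
       [-1.81138359e-04, -7.46012113e-01, -6.65932350e-01,
         8.31106298e-01],
       [ 0.00000000e+00,  0.00000000e+00,  0.00000000e+00,
         1.00000000e+00]])}
top {'fx': 534.2524069345363, 'fy': 534.2524069345363, 'cx': 284.6781702274012, 'cy': 202.1748824635494, 'cam_to_world': array([[ 0.01110315, -0.99596715,  0.08902892,  0.38233546],
       [-0.99978   , -0.00947283,  0.01871394, -0.04470735],
       [-0.01779511, -0.08921712, -0.99585322,  1.54992542],
       [ 0.        ,  0.        ,  0.        ,  1.        ]])}
{'time_s': 0.1, 'qpos': array([-1.24097810e+00,  3.14146384e-01, -4.79522081e-02,  1.21021883e+00,
        1.94353117e-05,  1.57080634e+00]), 'joint_vel': array([-1.90360957e-04, -2.28627104e-03,  2.26077914e-03, -7.30504343e-04,
       -1.05610917e-03,  4.71377397e-05]), 'effort': array([-3.05655622e-04, -5.40767384e+01,  3.40540087e+01,  1.11330769e-02,
        9.89541854e-05,  1.58395153e-05]), 'position': array([ 0.19417254, -0.56720374,  0.2525379 ]), 'ee_rot': array([-7.51825684e-04,  9.86433818e-01,  1.64157683e-01, -1.15271734e-04]), 'ft_force': array([ 0.26487609, -0.36201146,  0.19792947]), 'wrist_torque': array([-0.05118193, -0.01083972,  0.00743752]), 'grasp_force': 0.0, 'width': 0.9995536203663516}
```

View pics/scene0.png

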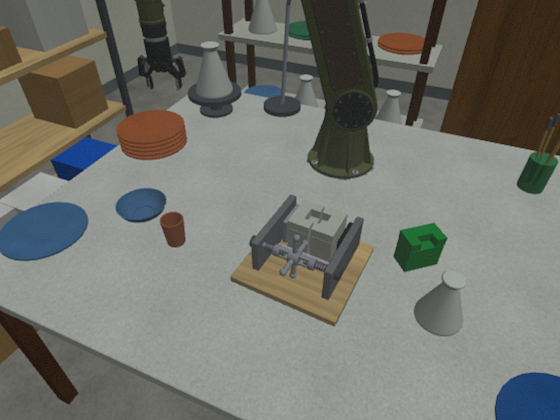

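View pics/top0.png

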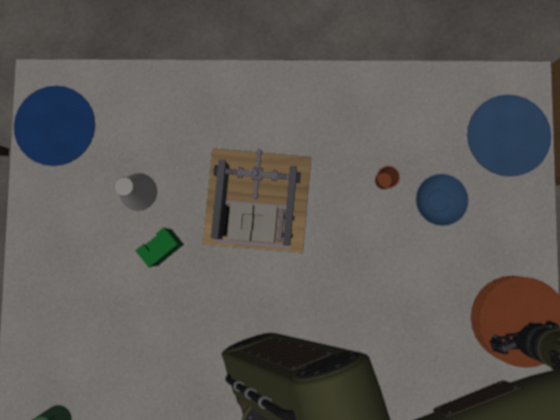

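The scene picture shows the clamp at about (305,260), with the sleeve's star of bars near (296,257). In the top picture the hub is near (258,174) and the bed's corners are near (213,150), (311,157), (303,252) and (203,244). The possible mix-ups are the green block at scene (420,247) / top (158,247) and the vases on the shelf. The only sleeve is the one on the plywood bed, so I'll check it in close crops.

```bash
cat > h.py <<'E'
import numpy as np,cv2
from workcell import robot,optics
def ray(n,u,v,z):
    c=optics.get_calibration(n);T=c["cam_to_world"]
    d=T[:3,:3]@[(u-c["cx"])/c["fx"],(v-c["cy"])/c["fy"],1];o=T[:3,3]
    return o+d*(z-o[2])/d[2]
def proj(n,P):
    c=optics.get_calibration(n);T=c["cam_to_world"]
    p=(np.atleast_2d(P)-T[:3,3])@T[:3,:3]
    return np.c_[p[:,0]/p[:,2]*c["fx"]+c["cx"],p[:,1]/p[:,2]*c["fy"]+c["cy"]]
E
python3 - <<'E'
from h import *
for u,v in((213,150),(311,157),(303,252),(203,244)): print(ray("top",u,v,.02))
print("hub",ray("top",258,174,.095))
a=cv2.imread("pics/scene0.png")[180:325,225:385];b=cv2.imread("pics/top0.png")[140:260,195:320]
a=cv2.resize(a,None,fx=4.9,fy=4.1,interpolation=3) if 0 else cv2.resize(a,None,fx=4,fy=4,interpolation=2)
cv2.imwrite("pics/c1.png",a);cv2.imwrite("pics/c2.png",cv2.resize(b,None,fx=4.8,fy=4.8,interpolation=2))
E
```

```text
[0.66945107 0.19419944 0.02      ]
[ 0.65113122 -0.09070901  0.02      ]
[ 0.3770434  -0.06976439  0.02      ]
[0.39665383 0.21660666 0.02      ]
hub [0.58949606 0.05687277 0.095     ]
```

View pics/c1.png

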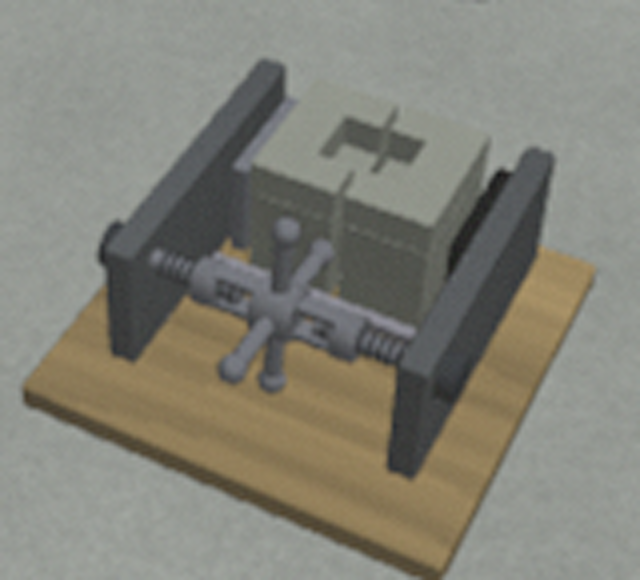

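View pics/c2.png

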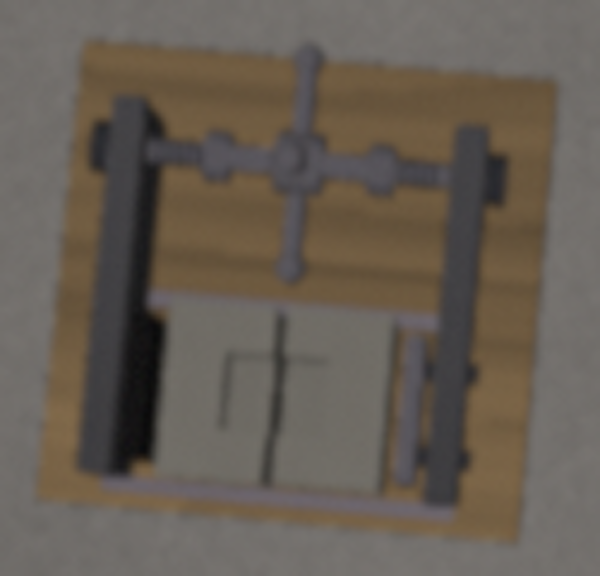

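The crops show the sleeve's bars standing nearly upright and level. In the scene crop the balls are at (288,231) top, (321,250) robot side, (233,370) far side and (271,382) bottom. In the top crop the far and near balls are at (309,52) and (290,272). I'll fit the bed's pose and the bar angle to these points.

```bash
cat >> h.py <<'E'
def pt(p,b):
    x,y,t=p[:3];c,s=np.cos(t),np.sin(t);b=np.atleast_2d(b)
    return np.c_[x+c*b[:,0]-s*b[:,1],y+s*b[:,0]+c*b[:,1],b[:,2]]
def ballb(phi,k):  # k=0 top bar, tilt phi about +y ; k-th bar ahead by k*90deg
    a=phi+k*np.pi/2
    return [.075+.06*np.sin(a),0,.095+.06*np.cos(a)]
E
python3 - <<'E'
from h import *
from scipy.optimize import least_squares
S=lambda u,v:((u+.5)/4-.5+225,(v+.5)/4-.5+180)
T=lambda u,v:((u+.5)/4.8-.5+195,(v+.5)/4.8-.5+140)
def model(p):
    B=[ballb(p[3],k) for k in range(4)]
    cor=[[.14,-.145,.02],[.14,.145,.02],[-.14,.145,.02],[-.14,-.145,.02]]
    s=proj("scene",pt(p,[B[0],B[3],B[1],B[2],cor[0],cor[1],cor[2]]))
    t=proj("top",pt(p,[B[1],B[3],cor[1],cor[0],cor[3],cor[2]]))
    return s,t
so=np.array([S(288,231),S(321,250),S(233,370),S(271,382),S(25,392),S(440,572),S(595,270)])
to=np.array([T(309,52),T(290,272),T(85,42),T(556,80),T(519,541),T(38,500)])
f=lambda p:np.r_[(model(p)[0]-so).ravel(),(model(p)[1]-to).ravel()]
r=least_squares(f,[.523,.062,-.07,0.],loss="soft_l1")
print(r.x.round(4));print(f(r.x).reshape(-1,2).round(1))
print("hub",pt(r.x,[.075,0,.095]))
for k in range(4):print(k,pt(r.x,ballb(r.x[3],k)).round(4))
E
```

```text
[ 0.5213  0.066  -0.0755 -0.101 ]
[[-1.7  1.8]
 [-1.3  2.4]
 [-1.2  1.3]
 [-1.   1. ]
 [-0.7 -2.5]
 [ 1.3 -1.9]
 [ 0.8 -2.7]
 [-0.4 -0.6]
 [-0.  -2.9]
 [-1.3  0.8]
 [ 0.   1.1]
 [-0.3  1.9]
 [-1.1  1.6]]
hub [[0.59607757 0.06030147 0.095     ]]
0 [[0.59   0.0608 0.1547]]
1 [[0.6556 0.0558 0.1011]]
2 [[0.6021 0.0598 0.0353]]
3 [[0.5366 0.0648 0.0889]]
```

Request:
{"op": "apply_moves", "data": {"series": [[1,0,0,0,5.8],[1,0,0,0,5.8],[1,0,0,0,5.8],[1,0,0,0,5.8],[1,17.4,-36.5,0,0],[1,17.4,-36.5,0,0],[1,17.4,-36.5,0,0],[1,17.4,-36.5,0,0],[1,17.4,-36.5,0,0],[1,17.4,-36.5,0,0]], "grip_force": 40}}

```text
time_s: 0.93
position: [0.3151, -0.3552, 0.253]
ee_rot: [-0.0, 0.999, -0.038, -0.0]
ft_force: [0.4, -0.4, -0.1]
width: -0.002
grasp_force: 0.0
```

Request:
{"op": "apply_moves", "data": {"series": [[1,17.4,-36.5,0,0],[1,17.4,-36.5,0,0],[1,17.4,-36.5,0,0],[1,17.4,-36.5,0,0],[1,17.4,-36.5,0,0],[1,17.4,-36.5,0,0],[1,17.4,-36.5,0,0],[1,17.4,-36.5,0,0],[1,17.4,-36.5,0,0],[1,17.4,-36.5,0,0]]}}

```text
time_s: 1.77
position: [0.5153, -0.0187, 0.2531]
ee_rot: [-0.008, 1.0, -0.023, -0.0]
ft_force: [-1.2, -1.2, 0.0]
width: 0.001
grasp_force: 0.0
```

```bash
python3 - <<'E'
from h import *
from scipy.optimize import least_squares
S=lambda u,v:((u+.5)/4-.5+225,(v+.5)/4-.5+180)
T=lambda u,v:((u+.5)/4.8-.5+195,(v+.5)/4.8-.5+140)
so=np.array([S(288,231),S(321,250),S(233,370),S(271,382)]);to=np.array([T(309,52),T(290,272)])
def f(p):
    q=np.r_[p[:2],-.0755]
    B=np.array([ballb(p[3],k) for k in(0,3,1,2)])-[.075,0,p[2]]
    P=pt(q,B)
    return np.r_[(proj("scene",P)-so).ravel(),(proj("top",P[[2,1]])-to).ravel()]
r=least_squares(f,[.596,.06,0,-.1]);print("hub xy, dz down, phi",r.x,f(r.x).round(1))
o=robot.observe();print({k:np.round(o[k],4) for k in("time_s","position","ee_rot","ft_force","wrist_torque","width","qpos")})
cv2.imwrite("pics/s1.png",cv2.resize(optics.capture("scene")[150:340,200:420,::-1],None,fx=3,fy=3,interpolation=2))
E
```

```text
hub xy, dz down, phi [ 0.59086276  0.06095163 -0.0011108  -0.09638909] [-0.6  0.2 -0.3  0.8 -0.  -0.5  0.1 -0.7 -0.6  1.2 -0.4 -1.1]
{'time_s': np.float64(1.7667), 'position': array([ 0.5153, -0.0187,  0.2531]), 'ee_rot': array([-7.900e-03,  9.997e-01, -2.260e-02, -2.000e-04]), 'ft_force': array([-1.1701, -1.1787,  0.0203]), 'wrist_torque': array([-0.011 , -0.001 ,  0.0342]), 'width': np.float64(0.0012), 'qpos': array([-0.0457,  0.1557, -0.2492,  1.1666,  0.0157,  3.141 ])}
```

View pics/s1.png

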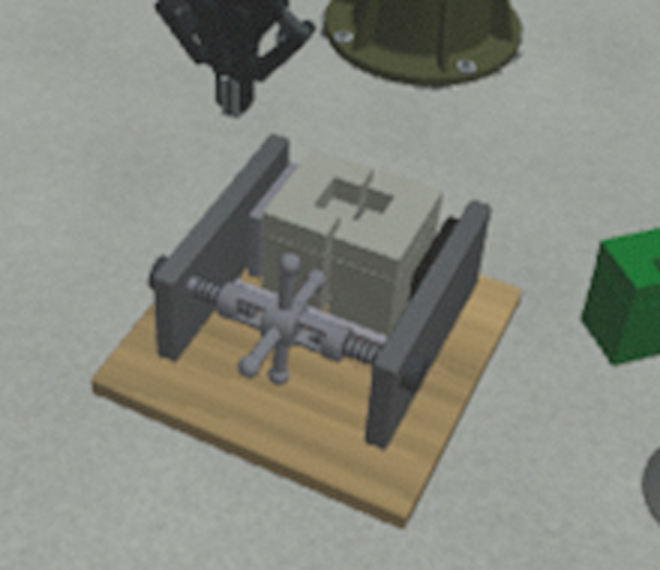

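The picture shows the gripper shut at (235,95), clear of the clamp, and the crosspiece unchanged. Joint 6 is at its limit, so I'll turn the tool half round, which gives the same finger shape.

Request:
{"op": "apply_moves", "data": {"series": [[1,0,0,0,-7.1],[1,0,0,0,-7.1],[1,0,0,0,-7.1],[1,0,0,0,-7.1],[1,0,0,0,-7.1],[1,0,0,0,-7.1],[1,0,0,0,-7.1],[1,0,0,0,-7.1],[1,0,0,0,-7.1],[1,0,0,0,-7.1]]}}

```text
time_s: 2.65
position: [0.5145, -0.023, 0.2529]
ee_rot: [-0.006, 0.827, 0.562, 0.004]
ft_force: [-0.6, -0.2, 1.7]
width: -0.001
grasp_force: 0.0
```

Request:
{"op": "apply_moves", "data": {"series": [[1,0,0,0,-7.1],[1,0,0,0,-7.1],[1,0,0,0,-7.1],[1,0,0,0,-7.1],[1,0,0,0,-7.1],[1,0,0,0,-7.1],[1,0,0,0,-7.1],[1,0,0,0,-7.1],[1,0,0,0,-7.1],[1,0,0,0,-7.1]]}}

```text
time_s: 3.48
position: [0.5145, -0.023, 0.2529]
ee_rot: [-0.003, 0.347, 0.938, 0.007]
ft_force: [0.3, 0.4, 0.5]
width: 0.0
grasp_force: 0.0
```

Request:
{"op": "apply_moves", "data": {"series": [[1,0,0,0,-7.1],[1,0,0,0,-7.1],[1,0,0,0,-7.1],[1,0,0,0,-7.1],[1,0,0,0,-7.1],[1,0,0,0,0]]}}

```text
time_s: 3.98
position: [0.5145, -0.0229, 0.2529]
ee_rot: [-0.0, 0.046, 0.999, 0.007]
ft_force: [-0.4, 0.5, -0.1]
width: -0.0
grasp_force: 0.0
```

```bash
cat >> h.py <<'E'
def st():
    o=robot.observe();w,x,y,z=o["ee_rot"];yaw=2*np.arctan2(y,x)
    bx=np.array([np.cos(-.0755),np.sin(-.0755)]);by=np.array([-bx[1],bx[0]])
    d=o["position"][:2]-[.5909,.061];F=o["ft_force"]
    print("t%.2f pos"%o["time_s"],o["position"].round(4),"yaw%.3f q6 %.3f"%(yaw,o["qpos"][5]),"rel hub bed x %.1f y %.1f"%(d@bx*1e3,d@by*1e3),"F bed",(F[:2]@bx).round(2),(F[:2]@by).round(2),F[2].round(2),"M",o["wrist_torque"].round(3))
E
python3 -c "
from h import *;st()"
```

```text
t3.98 pos [ 0.5145 -0.0229  0.2529] yaw3.049 q6 0.040 rel hub bed x -69.9 y -89.5 F bed -0.44 0.48 -0.15 M [-0.049  0.036 -0.021]
```

Request:
{"op": "apply_moves", "data": {"series": [[1,-9,30,0,-1],[1,-8,30,0,0],[1,-8,29.5,0,0],[1,0,0,32,0],[1,0,0,32,0],[1,0,0,32,0],[1,0,0,0,0],[1,0,0,0,0]]}}

```text
time_s: 4.65
position: [0.5456, 0.0655, 0.1573]
ee_rot: [-0.002, 0.04, 0.999, 0.007]
ft_force: [0.5, -0.6, 0.6]
width: 0.002
grasp_force: 0.0
```

```bash
python3 -c "
from h import *;st()
cv2.imwrite('pics/s2.png',cv2.resize(optics.capture('scene')[150:340,200:420,::-1],None,fx=3,fy=3,interpolation=2))"
```

```text
t4.65 pos [0.5456 0.0655 0.1573] yaw3.061 q6 0.192 rel hub bed x -45.5 y 1.0 F bed 0.58 -0.55 0.62 M [-0.006  0.007  0.046]
```

View pics/s2.png

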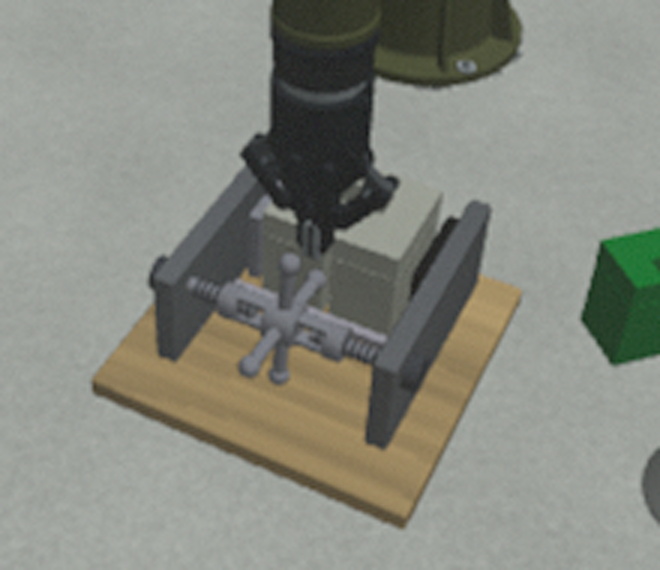

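The finger stands behind the top ball in line with it, with the tip at (315,250) and the ball at (290,262). Starting the first stroke.

Request:
{"op": "apply_moves", "data": {"series": [[1,-6,0,7,0],[1,-6,0,0,0],[1,-6,0,0,0],[1,-6,0,0,0],[1,-6,0,0,0],[1,-6,0,0,0]]}}

```text
time_s: 5.2
position: [0.5834, 0.063, 0.1519]
ee_rot: [-0.0, 0.039, 0.999, 0.007]
ft_force: [-5.5, -0.3, 2.9]
width: 0.005
grasp_force: 2.9
```

```bash
python3 -c "
from h import *;st()"
```

```text
t5.20 pos [0.5834 0.063  0.1519] yaw3.064 q6 0.178 rel hub bed x -7.6 y 1.4 F bed -5.49 -0.67 2.93 M [-0.061  1.111 -0.013]
```

Request:
{"op": "apply_moves", "data": {"series": [[1,-6,0,0,0],[1,-6,0,0,0],[1,-6,0,0,0],[1,-6,0,0,0],[1,-5,0,0,0]]}}

```text
time_s: 5.62
position: [0.6115, 0.061, 0.1507]
ee_rot: [-0.001, 0.039, 0.999, 0.007]
ft_force: [-5.0, 0.5, 0.9]
width: -0.002
grasp_force: 2.1
```

```bash
python3 -c "
from h import *;st()
cv2.imwrite('pics/s3.png',cv2.resize(optics.capture('scene')[150:340,200:420,::-1],None,fx=3,fy=3,interpolation=2))"
```

```text
t5.62 pos [0.6115 0.061  0.1507] yaw3.064 q6 0.170 rel hub bed x 20.5 y 1.5 F bed -5.0 0.1 0.91 M [0.155 1.099 0.019]
```

View pics/s3.png

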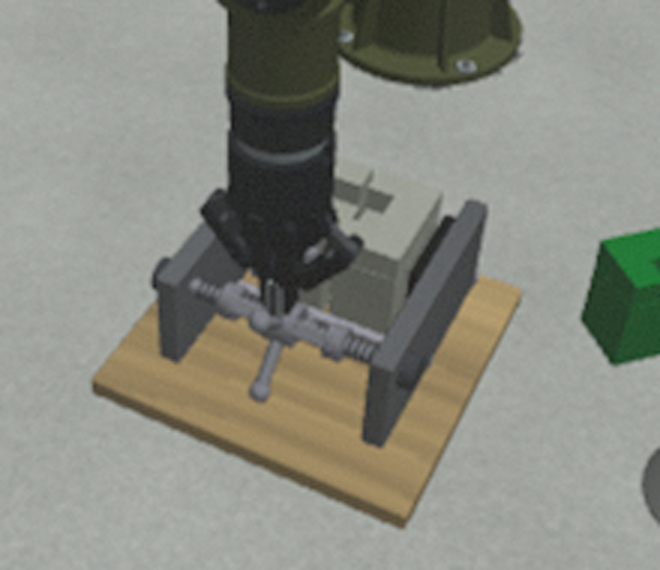

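The first stroke worked: the star has turned by about 55° at roughly 5 N. Re-setting behind the next bar.

Request:
{"op": "apply_moves", "data": {"series": [[1,3,0,-12,0],[1,0,-1,-33,0],[1,40,0,0,0],[1,41,0,0,0],[1,0,0,33,0],[1,0,0,12,0],[1,-7,0,0,0],[1,-7,0,0,0],[1,-7,0,0,0],[1,-7,0,0,0]]}}

```text
time_s: 6.5
position: [0.5562, 0.0639, 0.1532]
ee_rot: [-0.0, 0.039, 0.999, 0.007]
ft_force: [-5.4, -1.5, 4.2]
width: 0.0
grasp_force: 2.6
```

```bash
python3 -c "
from h import *;st()"
```

```text
t6.50 pos [0.5562 0.0639 0.1532] yaw3.064 q6 0.185 rel hub bed x -34.8 y 0.3 F bed -5.29 -1.88 4.22 M [-0.097  0.995 -0.015]
```

Request:
{"op": "apply_moves", "data": {"series": [[1,-7,0,0,0],[1,-7,0,0,0],[1,-7,0,0,0],[1,-7,0,0,0],[1,-7,0,0,0],[1,-7,0,0,0],[1,-7,0,0,0],[1,-7,0,0,0],[1,0,0,0,0]]}}

```text
time_s: 7.25
position: [0.6132, 0.0599, 0.1511]
ee_rot: [-0.0, 0.039, 0.999, 0.007]
ft_force: [-1.9, -0.5, -0.5]
width: -0.003
grasp_force: 0.7
```

```bash
python3 -c "
from h import *;st()"
```

```text
t7.25 pos [0.6132 0.0599 0.1511] yaw3.064 q6 0.168 rel hub bed x 22.3 y 0.6 F bed -1.82 -0.65 -0.47 M [0.049 0.351 0.034]
```

```bash
cat >> h.py <<'E'
from scipy.optimize import brentq
def an():
    o=robot.observe();bx=np.array([np.cos(-.0755),np.sin(-.0755)])
    x=(o["position"][:2]-[.5909,.061])@bx;z=o["position"][2];h=z-.117;F=o["ft_force"];Fx=F[:2]@bx;Fz=F[2]
    xf=x+.011
    a1=np.arcsin(np.clip((xf+.009)/.06,-1,1));a2=brentq(lambda a:h*np.tan(a)-.006/np.cos(a)-xf,-1.3,1.3)
    if .06*np.cos(a1)<h: a1=9
    a=min(a1,a2)
    cx,cz=(xf,.06*np.cos(a)) if a==a1 else (xf,h)
    by=np.array([-bx[1],bx[0]]);M=o["wrist_torque"][:2]@by
    print("t%.2f x%.1f z%.1f a=%.1fdeg %s F %.2f %.2f tau_geo %.3f tau_wrist %.3f"%(o["time_s"],x*1e3,z*1e3,np.degrees(a),"ball" if a==a1 else "bar",Fx,Fz,-Fx*cz+Fz*cx,-(M+(z+.2-.095)*Fx-x*Fz)))
E
python3 -c "
from h import *;an()"
```

```text
t7.25 x22.3 z151.1 a=44.8deg ball F -1.82 -0.47 tau_geo 0.062 tau_wrist 0.102
```

Request:
{"op": "apply_moves", "data": {"series": [[1,3,0,-12,0],[1,0,0,-33,0],[1,40,0,0,0],[1,41,0,0,0],[1,0,0,33,0],[1,0,0,12,0],[1,-6,0,0,0],[1,-6,0,0,0],[1,-5,0,0,0],[1,-5,0,0,0]]}}

```text
time_s: 8.08
position: [0.5493, 0.0643, 0.153]
ee_rot: [-0.001, 0.039, 0.999, 0.007]
ft_force: [-6.9, -0.1, 3.6]
width: 0.001
grasp_force: 3.4
```

```bash
python3 -c "
from h import *;an()"
```

```text
t8.08 x-41.8 z153.0 a=-33.2deg bar F -6.92 3.58 tau_geo 0.139 tau_wrist 0.379
```

Request:
{"op": "apply_moves", "data": {"series": [[1,-4,0,0,0],[1,-4,0,0,0],[1,-4,0,0,0]]}}

```text
time_s: 8.33
position: [0.5631, 0.0635, 0.1533]
ee_rot: [0.0, 0.039, 0.999, 0.007]
ft_force: [-4.8, -0.5, 3.5]
width: 0.004
grasp_force: 2.4
```

```bash
python3 -c "
from h import *;an()"
```

```text
t8.33 x-27.9 z153.3 a=-16.3deg bar F -4.73 3.47 tau_geo 0.113 tau_wrist 0.207
```

```bash
sed -i 's/a1=9$/a1=-9/; s/a=min(a1,a2)/a=max(a1,a2)/' h.py; python3 -c "
from h import *;an()"
```

```text
t8.33 x-27.9 z153.3 a=-7.6deg ball F -4.73 3.47 tau_geo 0.223 tau_wrist 0.207
```

Request:
{"op": "apply_moves", "data": {"series": [[1,-4,0,0,0],[1,-4,0,0,0],[1,-4,0,0,0],[1,-4,0,0,0]]}}

```text
time_s: 8.67
position: [0.5789, 0.0624, 0.152]
ee_rot: [0.0, 0.039, 0.999, 0.007]
ft_force: [-3.7, -0.7, 2.5]
width: -0.001
grasp_force: 2.0
```

```bash
python3 -c "
from h import *;an()"
```

```text
t8.67 x-12.1 z152.0 a=8.1deg bar F -3.63 2.51 tau_geo 0.124 tau_wrist 0.179
```

Request:
{"op": "apply_moves", "data": {"series": [[1,-4,0,0,0],[1,-4,0,0,0],[1,-4,0,0,0]]}}

```text
time_s: 8.92
position: [0.5894, 0.0616, 0.151]
ee_rot: [-0.001, 0.039, 0.999, 0.007]
ft_force: [-6.7, 0.2, 0.7]
width: -0.001
grasp_force: 3.7
```

```bash
python3 -c "
from h import *;an()"
```

```text
t8.92 x-1.6 z151.0 a=25.3deg bar F -6.73 0.70 tau_geo 0.235 tau_wrist 0.070
```

Request:
{"op": "apply_moves", "data": {"series": [[1,0,0,-10,0],[1,-4,0,0,0],[1,-4,0,0,0],[1,-3,0,0,0],[1,-3,0,0,0]]}}

```text
time_s: 9.33
position: [0.6025, 0.0606, 0.1608]
ee_rot: [-0.002, 0.039, 0.999, 0.007]
ft_force: [-8.1, 0.9, -1.5]
width: -0.002
grasp_force: 3.4
```

```bash
python3 -c "
from h import *;an()"
```

```text
t9.33 x11.6 z160.8 a=34.3deg bar F -8.12 -1.45 tau_geo 0.323 tau_wrist 0.330
```

Request:
{"op": "apply_moves", "data": {"series": [[1,-3,0,0,0],[1,-3,0,0,0]]}}

```text
time_s: 9.5
position: [0.6075, 0.0603, 0.1601]
ee_rot: [-0.003, 0.039, 0.999, 0.008]
ft_force: [-11.1, 2.6, -3.1]
width: -0.003
grasp_force: 4.8
```

```bash
python3 -c "
from h import *;an()
cv2.imwrite('pics/t4.png',cv2.resize(optics.capture('top')[140:260,195:320,::-1],None,fx=4.8,fy=4.8,interpolation=2))"
```

```text
t9.50 x16.6 z160.1 a=39.3deg bar F -11.27 -3.13 tau_geo 0.400 tau_wrist 0.655
```

View pics/t4.png

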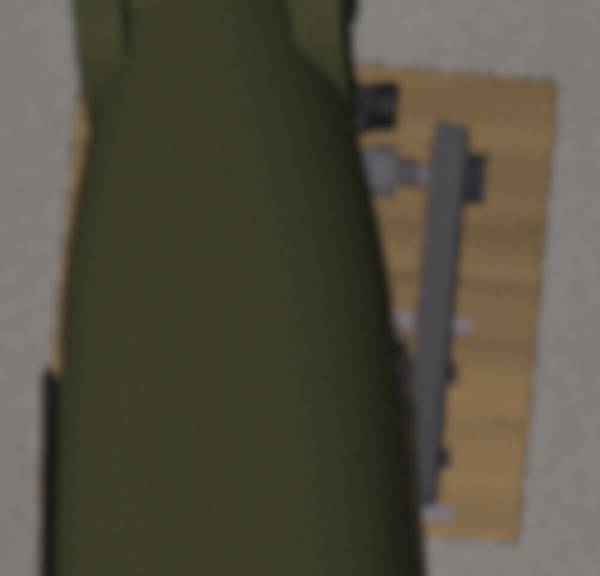

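The forces are rising, so the clamp is getting stiff. I'll lift off and check the gap.

Request:
{"op": "apply_moves", "data": {"series": [[1,3,0,-10,0],[1,5,0,-33,0],[1,40,0,-20,0],[1,39,0,0,0],[1,0,0,0,0]]}}

```text
time_s: 9.97
position: [0.5205, 0.0655, 0.2243]
ee_rot: [-0.001, 0.039, 0.999, 0.007]
ft_force: [-1.2, -0.3, -1.0]
width: -0.0
grasp_force: 0.0
```

```bash
python3 -c "
from h import *;an()
cv2.imwrite('pics/s5.png',cv2.resize(optics.capture('scene')[180:320,230:390,::-1],None,fx=4,fy=4,interpolation=2))"
```

```text
t9.97 x-70.5 z224.3 a=-26.2deg bar F -1.22 -1.02 tau_geo 0.192 tau_wrist 0.469
```

View pics/s5.png

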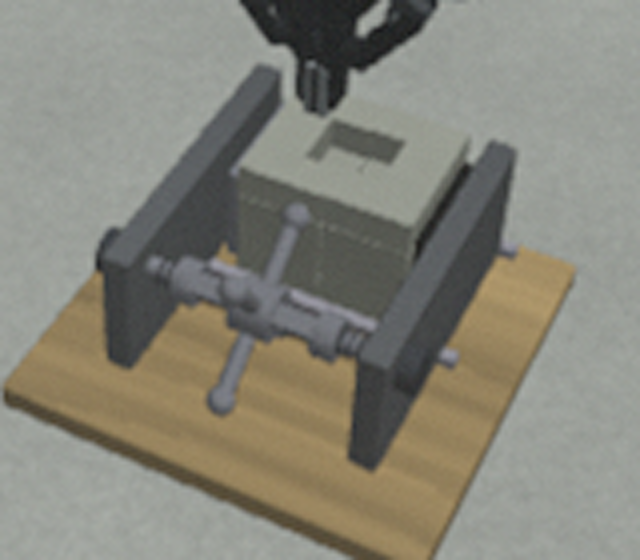

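The picture shows the halves closed, with no visible gap. The balls are at crop (297,213), (240,292) and (221,400). I'll fit the bar angle and check the force zero.

```bash
python3 - <<'E'
from h import *
from scipy.optimize import least_squares
so=np.array([((u+.5)/4-.5+230,(v+.5)/4-.5+180) for u,v in((297,213),(240,292),(221,400))])
def f(p,free=False):
    B=np.array([ballb(p[0],k) for k in(3,0,1)])-[.075,0,-.0011]
    return (proj("scene",pt([.5909,.061,-.0755],B))-so).ravel()
r=least_squares(f,[.68]);print(np.degrees(r.x),f(r.x).round(1))
for i in range(4):
    optics.capture("top");o=robot.observe();print(o["ft_force"].round(2),o["wrist_torque"].round(3))
E
```

```text
[35.82600514] [-0.4  1.1 -1.6 -0.5 -0.1  0.2]
[ 1.05 -0.96 -0.21] [-0.013 -0.023 -0.002]
[0.1  0.55 0.64] [-0.043  0.    -0.003]
[ 0.71 -0.18  0.39] [-0.011 -0.025  0.064]
[ 0.91 -0.16  0.28] [ 0.023 -0.051  0.007]
```

Request:
{"op": "apply_moves", "data": {"series": [[1,5,0,0,0],[1,0,0,35,0],[1,0,0,30,0],[1,0,0,10,0],[1,0,0,0,0]]}}

```text
time_s: 10.63
position: [0.5191, 0.0667, 0.1453]
ee_rot: [-0.003, 0.039, 0.999, 0.007]
ft_force: [-0.6, -0.1, 0.7]
width: 0.004
grasp_force: 0.0
```

```bash
cat >> h.py <<'E'
def rd(n=4):
    bx=np.array([np.cos(-.0755),np.sin(-.0755)]);by=np.array([-bx[1],bx[0]]);R=[]
    for i in range(n):
        if i: optics.capture("top")
        o=robot.observe();F=o["ft_force"];R.append([F[:2]@bx,F[:2]@by,F[2],o["wrist_torque"][:2]@by])
    R=np.mean(R,0);x=(o["position"][:2]-[.5909,.061])@bx;z=o["position"][2]
    a=np.arcsin((x+.02)/.06);hz=.06*np.cos(a);Fz=R[2];xc=x+.011
    Fx=-(R[3]+.011*Fz)/(z+.2-.095-hz)   # force from moment
    print("t%.2f x%.1f z%.1f a%.1f F %s M%.3f Fx_M %.2f tau %.3f"%(o["time_s"],x*1e3,z*1e3,np.degrees(a),R[:3].round(2),R[3],Fx,-Fx*hz+Fz*xc))
E
python3 -c "
from h import *;rd()"
```

```text
t10.78 x-68.9 z149.5 a-54.6 F [-0.2  -0.07  0.34] M-0.005 Fx_M 0.00 tau -0.020
```

Request:
{"op": "apply_moves", "data": {"series": [[1,-2,0,0,0],[1,-2,0,0,0],[1,-2,0,0,0]]}}

```text
time_s: 11.03
position: [0.5246, 0.0668, 0.1491]
ee_rot: [-0.002, 0.039, 0.999, 0.008]
ft_force: [-15.8, 1.5, 11.6]
width: -0.003
grasp_force: 7.9
```

```bash
python3 -c "
from h import *;rd(1)"
```

```text
t11.03 x-66.6 z149.1 a-50.9 F [-15.88   0.29  11.62] M3.353 Fx_M -16.10 tau -0.037
```

Request:
{"op": "apply_moves", "data": {"series": [[1,-1,0,0,0],[1,-1,0,0,0]]}}

```text
time_s: 11.2
position: [0.5246, 0.0668, 0.1488]
ee_rot: [-0.004, 0.039, 0.999, 0.008]
ft_force: [-18.3, 3.0, 13.1]
width: -0.002
grasp_force: 9.6
```

```bash
python3 -c "
from h import *;rd(1)"
```

```text
t11.20 x-66.6 z148.8 a-50.9 F [-18.44   1.61  13.07] M3.996 Fx_M -19.17 tau -0.000
```

That push jammed: the force line runs through the axis, so the sleeve got no torque. I'll go back to the forward bar and follow its arc.

Request:
{"op": "apply_moves", "data": {"series": [[1,8,0,0,0],[1,0,0,-35,0],[1,0,0,-15,0],[1,-40,-1,0,0],[1,-40,0,0,0],[1,0,0,35,0],[1,0,0,6,0],[1,0,0,0,0],[1,0,0,0,0]]}}

```text
time_s: 11.95
position: [0.6, 0.0596, 0.1574]
ee_rot: [-0.001, 0.039, 0.999, 0.007]
ft_force: [-0.3, 0.2, 0.7]
width: 0.001
grasp_force: 0.0
```

```bash
cat >> h.py <<'E'
def rt(n=1):
    bx=np.array([np.cos(-.0755),np.sin(-.0755)]);by=np.array([-bx[1],bx[0]]);R=[]
    for i in range(n):
        if i: optics.capture("top")
        o=robot.observe();F=o["ft_force"];R.append([F[:2]@bx,F[:2]@by,F[2],o["wrist_torque"][:2]@by])
    R=np.mean(R,0);x=(o["position"][:2]-[.5909,.061])@bx;z=o["position"][2]
    hc=z-.117;xc=x+.011;a=brentq(lambda a:hc*np.tan(a)-.006/np.cos(a)-xc,-1.3,1.3)
    Fx=-(R[3]+.011*R[2])/.222
    print("t%.2f x%.1f z%.1f a%.1f F %s M%.3f Fx_M %.2f tauM %.3f tauF %.3f"%(o["time_s"],x*1e3,z*1e3,np.degrees(a),R[:3].round(2),R[3],Fx,-Fx*hc+R[2]*xc,-R[0]*hc+R[2]*xc))
E
python3 -c "
from h import *;rt(3)"
```

```text
t12.05 x9.8 z158.4 a34.1 F [-0.06  0.13  0.53] M0.009 Fx_M -0.07 tauM 0.014 tauF 0.013
```

Request:
{"op": "apply_moves", "data": {"series": [[1,-2,0,0,0],[1,-1,0,0,0]]}}

```text
time_s: 12.22
position: [0.6041, 0.0595, 0.1584]
ee_rot: [0.001, 0.039, 0.999, 0.007]
ft_force: [-0.0, -0.4, 0.5]
width: 0.003
grasp_force: 0.0
```

```bash
python3 -c "
from h import *;rt(1)"
```

```text
t12.22 x13.3 z158.4 a37.6 F [ 0.02 -0.38  0.54] M-0.016 Fx_M 0.04 tauM 0.011 tauF 0.012
```

Request:
{"op": "apply_moves", "data": {"series": [[1,-1,0,0.5,0],[1,-1,0,0.5,0]]}}

```text
time_s: 12.38
position: [0.606, 0.0593, 0.1566]
ee_rot: [0.0, 0.039, 0.999, 0.007]
ft_force: [0.6, 0.3, 0.2]
width: 0.0
grasp_force: 0.0
```

```bash
python3 -c "
from h import *;rt(1)"
```

```text
t12.38 x15.1 z156.6 a40.7 F [0.54 0.39 0.23] M-0.002 Fx_M -0.00 tauM 0.006 tauF -0.015
```

Request:
{"op": "apply_moves", "data": {"series": [[1,-1,0,0.6,0],[1,-0.5,0,0.3,0]]}}

```text
time_s: 12.55
position: [0.6073, 0.0591, 0.1552]
ee_rot: [-0.0, 0.039, 0.999, 0.007]
ft_force: [0.4, 0.0, -1.4]
width: -0.001
grasp_force: 0.0
```

```bash
python3 -c "
from h import *;rt(1)"
```

```text
t12.55 x16.5 z155.2 a43.1 F [ 0.44  0.05 -1.39] M0.035 Fx_M -0.09 tauM -0.035 tauF -0.055
```

Request:
{"op": "apply_moves", "data": {"series": [[1,-1,0,0,0],[1,-1,0,0,0]]}}

```text
time_s: 12.72
position: [0.6083, 0.059, 0.1549]
ee_rot: [-0.001, 0.039, 0.999, 0.007]
ft_force: [-4.1, -0.2, 1.4]
width: -0.006
grasp_force: 2.6
```

```bash
python3 -c "
from h import *;rt(1)"
```

```text
t12.72 x17.5 z154.9 a44.2 F [-4.06 -0.51  1.38] M1.063 Fx_M -4.86 tauM 0.223 tauF 0.193
```

Request:
{"op": "apply_moves", "data": {"series": [[1,-1,0,0,0],[1,-1,0,0,0]]}}

```text
time_s: 12.88
position: [0.6088, 0.059, 0.1546]
ee_rot: [-0.002, 0.039, 0.999, 0.007]
ft_force: [-9.0, 1.0, 4.0]
width: -0.004
grasp_force: 4.5
```

```bash
python3 -c "
from h import *;rt(1)"
```

```text
t12.88 x18.0 z154.6 a44.9 F [-9.08  0.31  3.99] M1.924 Fx_M -8.86 tauM 0.449 tauF 0.457
```

The bars are now stiff: contact at the bar gives about 0.40–0.45 N m with almost no movement. I'll stop here, withdraw, and check the angle.

Request:
{"op": "apply_moves", "data": {"series": [[1,4,0,0,0],[1,4,0,-20,0],[1,0,0,-35,0],[1,30,0,-30,0],[1,40,0,0,0],[1,20,0,-20,0],[1,0,0,0,0],[1,0,0,0,0]]}}

```text
time_s: 13.55
position: [0.5144, 0.0651, 0.2614]
ee_rot: [0.002, 0.039, 0.999, 0.007]
ft_force: [0.1, 0.2, -0.4]
width: 0.0
grasp_force: 0.0
```

```bash
python3 -c "
from h import *;rt(1)
cv2.imwrite('pics/s6.png',cv2.resize(optics.capture('scene')[180:320,230:390,::-1],None,fx=4,fy=4,interpolation=2))"
```

```text
t13.55 x-76.6 z261.4 a-22.3 F [ 0.04  0.21 -0.4 ] M0.035 Fx_M -0.14 tauM 0.046 tauF 0.020
```

View pics/s6.png

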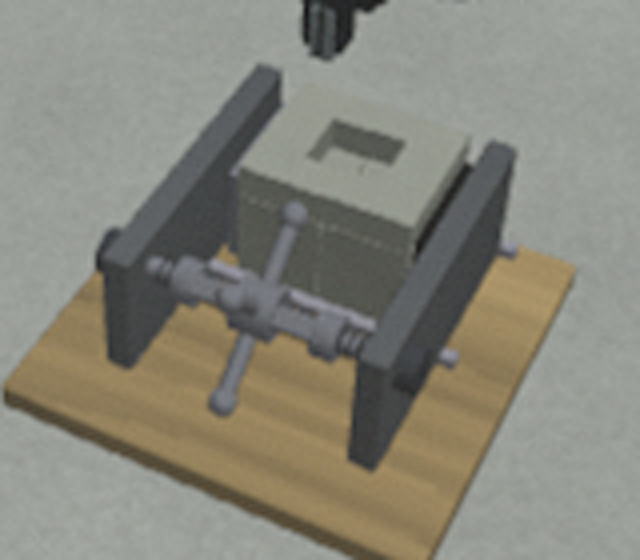

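The halves are shut with no gap, the balls are at (295,213), (235,298) and (222,401), and the robot is clear. I'll fit the change in bar angle.

```bash
python3 - <<'E'
from h import *
from scipy.optimize import least_squares
for L in (((297,213),(240,292),(221,400)),((295,213),(235,298),(222,401))):
    so=np.array([((u+.5)/4-.5+230,(v+.5)/4-.5+180) for u,v in L])
    f=lambda p:(proj("scene",pt([.5909,.061,-.0755],np.array([ballb(p[0],k) for k in(3,0,1)])-[.075,0,-.0011]))-so).ravel()
    r=least_squares(f,[.68]);print(np.degrees(r.x),f(r.x).round(1))
# image shift between the two pictures: per-ball optical tracking of the front ball
a=cv2.cvtColor(cv2.imread("pics/s5.png"),6);b=cv2.cvtColor(cv2.imread("pics/s6.png"),6)
p=np.float32([[297,213],[240,292],[221,400],[450,358],[130,240]])[:,None]
q,s,_=cv2.calcOpticalFlowPyrLK(a,b,p,None,winSize=(25,25));print((q-p)[:,0].round(1),s.T)
E
```

```text
[35.82600514] [-0.4  1.1 -1.6 -0.5 -0.1  0.2]
[39.65943258] [-0.3  0.8 -1.  -0.4  0.1  0.1]
[[-2.1 -1.4]
 [-2.5  6.7]
 [ 1.7  0.8]
 [ 0.   0.1]
 [ 0.5  0.5]] [[1 1 1 1 1]]
```

```bash
python3 -c "
from workcell import robot
print(robot.close_job())"
```

```text
the job is handed in; nothing more can be done
None
```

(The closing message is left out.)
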